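# Park the instrument box under the shelf and bolt it in

## Robot

A 7-joint arm with a two-finger parallel gripper is mounted at the origin on a cart in front of the work surface, level with it; the furniture and walls round the work are solid. World frame = base frame: x ahead of the robot, y to its left, z up, the work surface at z = 0. Lengths are in m, angles in rad, forces in N, time in s.
With the tool pointing down it reaches from about 0.425 to 0.95 m from the base axis. Payload 4.7 kg.
Tool frame: the origin (TCP) lies on the centre line of the jaws, within the pads' length; the fingertips stand robot.nose_length ahead of it and the grasp point (between the pads) lies 8 mm behind it (robot.nose_length is the distance from the TCP to the fingertips, in m); z points along the fingers, y is the line along which they close (so a half turn about z gives the same grasp; the last joint's range is limited). The gripper opens to 85 mm and grips with 20 to 120 N. Pads are 22 mm wide; open, the fingers measure 114 mm over their backs; the gripper's body (76 mm by 85 mm) begins 54 mm behind the grasp point. The pads swing forward as they close: fully open they stand 13 mm farther back than shut.
Start: joints at [-1.252, 0.469, -0.049, 1.532, 0.024, 1.141, -0.082], TCP at [0.23, 0.635, 0.217] pointing down, gripper open.
Joint ranges: [-2.59, 2.59], [-0.33, 1.99], [-1.39, 1.29], [0.1, 2.45], [-1.04, 4.18], [0.21, 1.99], [-2.66, 2.66]. Speed limits (rad/s): [2.57, 2.57, 3.14, 3.14, 3.14, 3.14, 3.14].

## Interface

Orientations are given as [roll, pitch, yaw] about the fixed x, y, z axes, in that order (R = Rz(yaw) Ry(pitch) Rx(roll)).
In Python, from plant import robot gives the robot as it stands. Calls block until the motion is done:
- robot.goto(position, orientation): joint-space move of the TCP to a pose.
- robot.move_straight(position, vel=0.15, attitude=None, contact_N=None): straight line of the TCP; attitude=None keeps the orientation; vel is the mean speed in m/s. With contact_N (N) it stops when the force on the tool has changed by that much, and returns True; else False.
- robot.move_joints(angles): joint-space move.
- robot.grip(opening, strength=None): opening from 0.0 (shut) to 1.0 (fully open); strength is the grip in N (None keeps the last); returns when the fingers have stopped.
- robot.sleep(seconds).
- robot.inverse_kinematics(position, orientation): joint angles nearest the present ones, or None.
- robot.sense(): the state.
- robot.grab_frame(name): name is "scene" or "side" or "wrist"; returns a dict with "image" (480x640x3 uint8, red, green, blue), "range_z" (480x640 float32, m along the optical axis (not along the pixel's ray), 0 where there is no reading), "fx", "fy", "cx", "cy" (pixels), "R" (3x3) and "t" (3): a world point X has camera coordinates R X + t. Camera axes: x right, y down, z forward; pixel columns grow to the right and rows downward; lengths in m; the calibration is good to about 2 mm. A picture is of the moment at which its call begins.
A pose or a line that the arm cannot do raises robot.IKError and nothing moves.
- robot.close_job(): hands the job in; it is judged then, once.
The state is a dict: "t": time; "joint_pos": joint angles; "joint_velocities": joint speeds; "effort": joint torques, N m; "tcp_pos": TCP position; "tcp_rot": TCP orientation; "wrist_force": force on the tool from outside, world axes, zero at the start; "torque": the same for the moment, N m; "opening": opening from 0.0 (shut) to 1.0 (fully open); "gripper_force": force on a finger pad.
Only numpy, scipy, OpenCV 4.12 (cv2) and the standard library are available. Lean on these libraries where they do the work, as an engineer would, in place of code of your own. Each camera call takes 0.05 s, during which the arm holds its last target. There are 200 camera calls.

## Task

Put the instrument box away in its bay: draw the bolt right back out of the mouth, push the box flat along the worktop in under the low shelf until it is fully home against the back stop, then slide the bolt fully across again behind it. Do not lift or tip the box, and leave the plaster roll, the oximeter and the dropper bottle where they are.

Things in the scene. Friction and masses are not known exactly. Their poses are not given: they have to be found in the camera images.
- bay: Fixed grey parking bay on the worktop, under a white shelf. Origin on the worktop at its middle; x = across the bay, away from the robot; y = out of the open mouth, to the robot's left; z up. Inside 152 mm wide (x +-76 mm; 160 mm above 46 mm height), cheeks 10 mm thick, 46 mm high at the mouth; their last 27 mm flare out to 170 mm at y = +128 mm. Back stop: inner face at y = -125 mm, 89 mm high.
- shelf_edge (a point): Middle of the shelf's front lower edge: 61 mm from the bay's origin along its y, 89 mm above the worktop. The shelf is 10 mm thick, 180 mm wide, and covers the bay from here to behind the back stop (y = -141 mm). A roll of tape and a stamp, fixed on its rear part, reach up to 170 mm above the worktop.
- bolt_keeper (a point): Top centre of the fixed steel keeper that guides the bolt, before the cheek nearer the robot: x = -117 mm, y = +137.5 mm in the bay's frame, 44 mm above the worktop. With its bracket it fills x -126 to -86 mm, y +124 to +150 mm.
- bolt (a joint): Sliding bolt across the mouth, in m: 0 = fully across (shut), 0.066 = fully drawn back, clear of the mouth; it moves along the bay's -x as it grows. Friction 2.5 N; it stays where left. Bar: 12 mm wide (bay y +131.5 to +143.5 mm), 22 to 38 mm above the worktop; its free end is 12 mm beyond the knob's axis towards the bay's +x, its tail 116 mm towards the robot. Starts nearly shut.
- bolt_knob (a point): Top centre of the bolt's upright black knob, 84 mm above the worktop. The knob is 14 mm in diameter from 50 to 84 mm above the worktop; push it sideways from either side or pinch it. In the bay's frame it stands at y = +137.5 mm and x = -30 mm when shut, x = -96 mm when drawn back.
- instrument_box: Closed metal instrument box, 0.4 to 0.8 kg, loose, too wide to grasp; origin under its centre, y along its length. Lid rim (53 to 71 mm up): x -64 to +67, y +-121 mm; below, walls are 3 mm further in; a latch (|y| < 11 mm, 10 to 42 mm up) reaches x = -71 mm; lid handle to 77 mm. It starts before the mouth, up to 0.2 rad askew, nearer the robot than the bay's middle. Home: at bay y = -4 mm.
- plaster_roll: Bystander: roll of plaster lying flat, 60 mm across, 25 mm high, loose; origin at the centre of its underside.
- oximeter: Bystander: finger oximeter, 34 x 58 x 30 mm, loose; origin at the centre of its underside.
- dropper_bottle: Bystander: small brown dropper bottle, 34 mm in diameter, 102 mm high, loose, standing behind the bay; origin at the centre of its underside.

How it is judged:
By the outcome, as a careful person would: the job done as asked, in the order asked, and still so for the second after the job is handed in, with the robot touching nothing.
It also fails if it takes over 72 s, if anything falls off the work surface, if the arm or the gripper's body presses on something with over 40 N, if the wrist force passes 120 N, or if a joint passes its speed limit or range.

## Working session

There is one attempt and no reset: what is moved stays moved. The work goes in short steps, each a Python script; the robot and the scene stay as the last script left them, time stands still between calls to the robot, and variables do not carry over. Pictures are saved under pics/ and viewed, at most 10 in all, crops included, and the job is handed in when it is done.

```bash
mkdir -p pics; ls
python3 - <<'E'
from plant import robot
import cv2,numpy as np,pickle
d={}
for n in ["scene","side","wrist"]:
    f=robot.grab_frame(n); d[n]=f
    cv2.imwrite(f"pics/{n}0.png",f["image"][:,:,::-1])
    print(n,f["fx"],f["cx"],f["cy"],(-f["R"].T@f["t"]).round(3),f["R"][2].round(2))
pickle.dump(d,open("f0.pkl","wb"))
s=robot.sense();print(s["t"],s["tcp_pos"],s["tcp_rot"],robot.nose_length)
E
```

```text
pics
scene 433.2166676859526 322.35440440868 248.62655061475846 [ 0.224 -0.643  0.663] [ 0.37  0.68 -0.63]
side 593.392387439512 328.2465159596467 230.65617482705932 [0.627 0.908 0.899] [-0.05 -0.75 -0.65]
wrist 403.4456737707107 323.72428445355825 239.15297656961823 [0.149 0.663 0.373] [ 0.31 -0.11 -0.95]
0.15 [0.22989669 0.63413138 0.21645708] [-3.14000952e+00  6.36337052e-05  2.79380931e+00] 0.011
```

View pics/scene0.png

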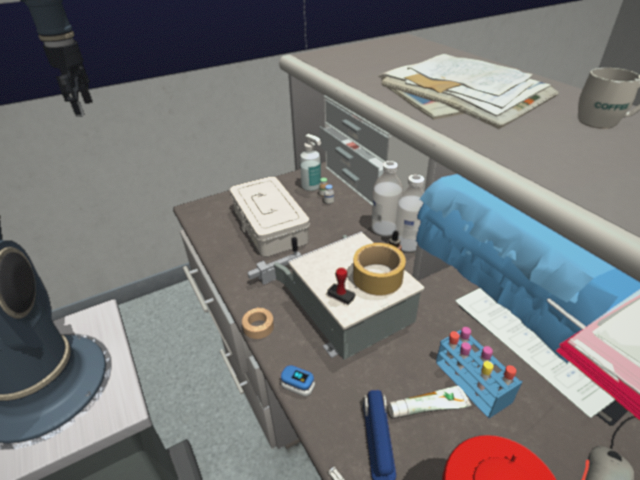

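View pics/side0.png

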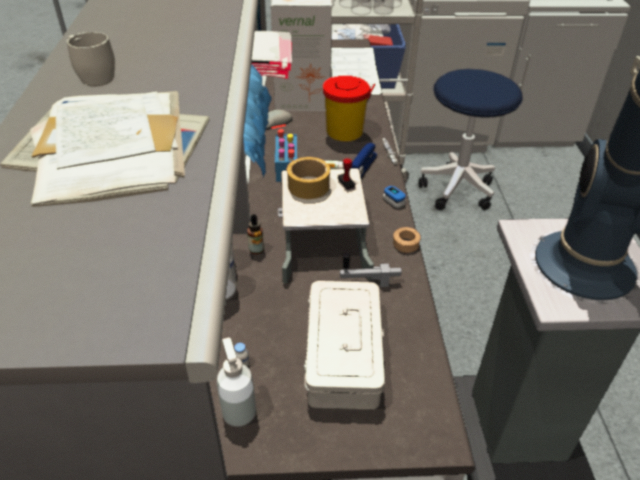

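The side view shows the white box (about px 345,340) in front of the mouth, with the knob at about (346,263). The bay runs from about y=170 to y=275, with the dropper bottle behind it at (255,235). The plaster roll is at (406,238) and the oximeter at (394,195).

```bash
cat > h.py <<'E'
import numpy as np,cv2
def cloud(f):
    z=f["range_z"].astype(float); v,u=np.indices(z.shape)
    P=np.stack([(u-f["cx"])/f["fx"]*z,(v-f["cy"])/f["fy"]*z,z],-1)
    return (P-f["t"])@f["R"]
def rect(P):
    (c,s,a)=cv2.minAreaRect((P[:,:2]*1000).astype(np.float32)); return np.round(c,1),np.round(s,1),round(a,2)
def big(m):
    n,l,st,_=cv2.connectedComponentsWithStats(m.astype(np.uint8),connectivity=4)
    return l==1+np.argmax(st[1:,4])
E
python3 - <<'E'
import pickle,cv2,numpy as np
from h import *
d=pickle.load(open("f0.pkl","rb"))
for n in ["scene","side"]:
    f=d[n];C=cloud(f);ok=f["range_z"]>0
    x,y,z=C[...,0],C[...,1],C[...,2]
    reg=ok&(x>.3)&(x<.95)&(y>-.4)&(y<.75)
    t=reg&(abs(z)<.01);print(n,"table z",np.median(z[t]))
    im=f["image"].astype(int); white=im.min(-1)>130
    for nm,lo,hi in [("shelf",.088,.112),("lid",.055,.088)]:
        m=big(reg&white&(z>lo)&(z<hi)); P=C[m]; print(nm,m.sum(),np.median(P[:,2]).round(4),rect(P))
        h=f["R"]; 
    # knob: dark, z .045-.09
    m=reg&(z>.045)&(z<.095)&(im.max(-1)<60)
    n_,l,st,ce=cv2.connectedComponentsWithStats(m.astype(np.uint8))
    for i in range(1,n_):
        if st[i,4]>8: print("dark",st[i],C[l==i].mean(0).round(3),C[l==i].max(0).round(3))
im=d["side"]["image"][140:440,210:450,::-1]
cv2.imwrite("pics/sidec.png",cv2.resize(im,(480,600),interpolation=cv2.INTER_CUBIC))
im=d["scene"]["image"][170:370,180:440,::-1]
cv2.imwrite("pics/scenec.png",cv2.resize(im,(780,600),interpolation=cv2.INTER_CUBIC))
E
```

```text
scene table z 0.0002138086832965785
shelf 4304 0.0991 (array([ 570.9, -133.5]), array([181.1, 205.3]), 1.27)
lid 3017 0.071 (array([546.7, 221.8]), array([245.2, 131.5]), 85.9)
dark [391 233   7   8  35] [ 0.717 -0.072  0.087] [ 0.722 -0.056  0.095]
dark [292 238   6  14  60] [0.529 0.038 0.07 ] [0.536 0.044 0.085]
dark [389 241  10   5  16] [ 0.715 -0.075  0.071] [ 0.723 -0.062  0.075]
dark [295 277   6   7  12] [ 0.484 -0.064  0.067] [ 0.484 -0.054  0.075]
side table z 0.0007337064884980341
shelf 3042 0.0999 (array([ 570.6, -132.6]), array([180.4, 209.7]), 1.32)
lid 7758 0.0716 (array([546.5, 223.6]), array([244.3, 136.5]), 85.95)
dark [236 202  12  18 135] [ 0.752 -0.121  0.064] [ 0.766 -0.116  0.093]
dark [249 218  11  14  90] [ 0.721 -0.061  0.077] [ 0.732 -0.051  0.094]
dark [359 228   7  16  73] [ 0.489 -0.05   0.057] [ 0.494 -0.033  0.083]
dark [286 231   5  15  47] [ 0.649 -0.044  0.057] [ 0.653 -0.03   0.082]
dark [343 253   7  17 106] [0.532 0.047 0.071] [0.538 0.054 0.088]
dark [231 261   4   5  12] [0.757 0.064 0.085] [0.759 0.069 0.092]
dark [157 451  68  25 634] [0.782 0.469 0.067] [0.84  0.472 0.095]
dark [117 461   6   5  12] [0.889 0.469 0.084] [0.893 0.47  0.091]
dark [151 460   7  12  24] [0.842 0.469 0.071] [0.846 0.471 0.09 ]
dark [142 464   9   9  18] [0.856 0.469 0.066] [0.86 0.47 0.08]
dark [122 467  23  11  71] [0.875 0.469 0.053] [0.893 0.471 0.073]
dark [ 81 468  16  11  65] [0.94  0.469 0.058] [0.949 0.471 0.073]
dark [157 471   6   5   9] [0.839 0.469 0.05 ] [0.842 0.47  0.058]
dark [146 472   5   5   9] [0.854 0.469 0.051] [0.857 0.47  0.053]
```

View pics/sidec.png

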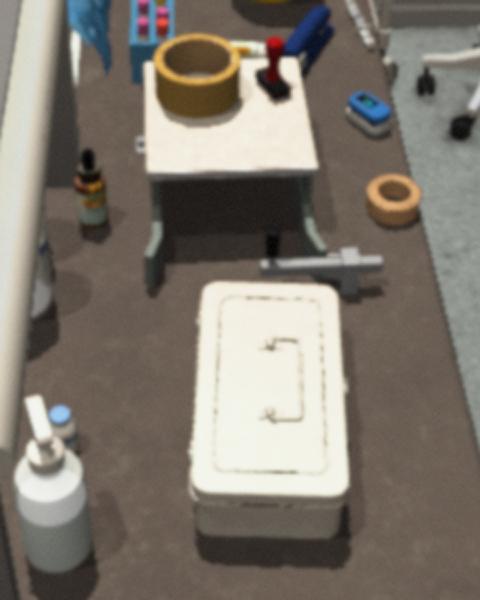

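View pics/scenec.png

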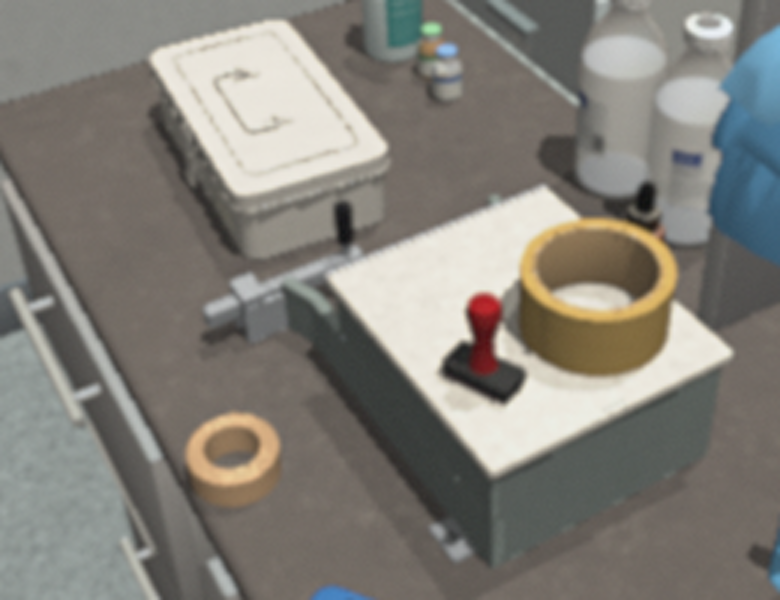

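The near-vertical knob is at about world (0.533, 0.043), so the bolt is nearly shut. The bay origin is about (0.570, -0.093) with yaw 0.0225. The box sits about 18 mm nearer the robot than the bay's middle and is about -0.09 rad askew relative to the bay. I'll draw the bolt first.

```bash
cat >> h.py <<'E'
th=0.0225; O=np.array([.5699,-.0930])
Rb=np.array([[np.cos(th),-np.sin(th)],[np.sin(th),np.cos(th)]])
def W(x,y,z): return np.r_[O+Rb@[x,y],z]
def B(p): return np.r_[Rb.T@(np.asarray(p)[:2]-O),p[2]].round(4)
def rep(r,s=""):
    q=r.sense(); print(s,"t",round(q["t"],1),"tcp_b",B(q["tcp_pos"]),"F",np.round(q["wrist_force"],1),"q7",round(q["joint_pos"][6],2))
E
python3 - <<'E'
from plant import robot
from h import *
for yw in [th,th+np.pi,th+np.pi/2,th-np.pi/2]:
    yw=(yw+np.pi)%(2*np.pi)-np.pi
    for p in [(-.005,.1375,.067),(-.12,.1375,.067),(-.11,.31,.05),(0,.46,.05),(0,.128,.05)]:
        j=robot.inverse_kinematics(W(*p),[np.pi,0,yw]); print(round(yw,2),p,None if j is None else np.round(j,2))
E
```

```text
0.02 (-0.005, 0.1375, 0.067) [-0.63  0.53  0.63  1.97 -0.44  0.78 -1.29]
0.02 (-0.12, 0.1375, 0.067) [-0.82  0.4   0.79  2.23 -0.46  0.67 -1.26]
0.02 (-0.11, 0.31, 0.05) [-0.97  0.46  0.56  2.12 -0.4   0.66 -1.69]
0.02 (0, 0.46, 0.05) [-1.02  0.69  0.56  1.71 -0.46  0.87 -1.81]
0.02 (0, 0.128, 0.05) [-0.59  0.56  0.61  1.97 -0.46  0.75 -1.26]
-3.12 (-0.005, 0.1375, 0.067) [-0.29  0.47  0.18  1.95 -0.12  0.73  1.55]
-3.12 (-0.12, 0.1375, 0.067) [-0.38  0.32  0.23  2.21 -0.12  0.63  1.53]
-3.12 (-0.11, 0.31, 0.05) [-0.56  0.41  0.04  2.09 -0.03  0.64  1.09]
-3.12 (0, 0.46, 0.05) [-0.62  0.63 -0.03  1.69  0.03  0.83  0.93]
-3.12 (0, 0.128, 0.05) [-0.26  0.5   0.16  1.95 -0.12  0.7   1.57]
1.59 (-0.005, 0.1375, 0.067) [-0.49  0.5   0.45  1.96 -0.31  0.75  0.15]
1.59 (-0.12, 0.1375, 0.067) [-0.56  0.34  0.45  2.22 -0.25  0.63  0.09]
1.59 (-0.11, 0.31, 0.05) [-0.78  0.42  0.31  2.11 -0.21  0.64 -0.29]
1.59 (0, 0.46, 0.05) [-0.81  0.64  0.25  1.7  -0.2   0.83 -0.46]
1.59 (0, 0.128, 0.05) [-0.47  0.53  0.44  1.96 -0.33  0.72  0.19]
-1.55 (-0.005, 0.1375, 0.067) [ 0.65  0.81 -1.18  1.9   0.86  1.07  2.27]
-1.55 (-0.12, 0.1375, 0.067) [ 0.73  0.61 -1.17  2.15  0.76  0.88  2.25]
-1.55 (-0.11, 0.31, 0.05) [-0.29  0.43 -0.3   2.08  0.2   0.66  2.45]
-1.55 (0, 0.46, 0.05) [-0.4   0.66 -0.36  1.67  0.29  0.86  2.29]
-1.55 (0, 0.128, 0.05) [ 0.67  0.85 -1.18  1.89  0.91  1.07  2.26]
```

Run:
```python
from plant import robot
from h import *
A=[np.pi,0,th-np.pi]
robot.goto(W(-.002,.137,.2),A)
robot.grip(0.0,40)
robot.move_straight(W(-.002,.137,.068),vel=.12); rep(robot)
c=robot.move_straight(W(-.10,.137,.068),vel=.06,contact_N=12); rep(robot,c)
import cv2
for n in ["side"]:
    f=robot.grab_frame(n); cv2.imwrite("pics/side1.png",cv2.resize(f["image"][140:440,210:450,::-1],(480,600)))
```

```text
t 4.6 tcp_b [-0.0013  0.137   0.0687] F [ 0.5 -0.  -0.6] q7 1.61
True t 5.8 tcp_b [-0.0837  0.1375  0.0699] F [-2.4 -0.   9.2] q7 1.58
```

View pics/side1.png

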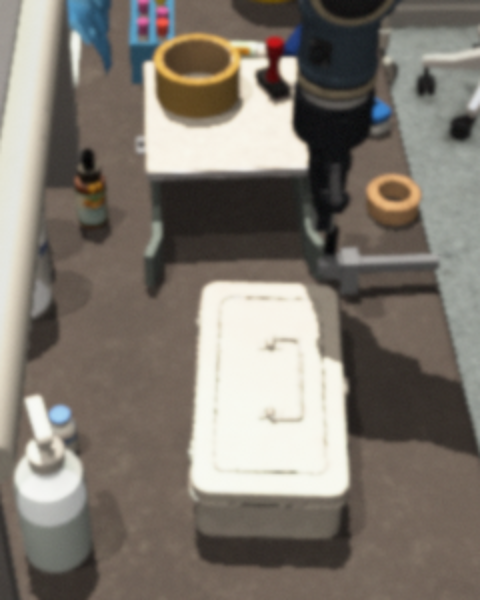

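The bolt's tail moved from px 383 to 437 (about 60 mm), and the knob is now near (330,240) beside the keeper. I'll check whether it has really reached its stop.

Run:
```python
from plant import robot
from h import *
rep(robot); robot.sleep(.3); rep(robot)
c=robot.move_straight(W(-.10,.137,.070),vel=.04,contact_N=15); rep(robot,c)
robot.sleep(.2); rep(robot)
```

```text
t 5.9 tcp_b [-0.0836  0.1375  0.0699] F [-3.   1.2 11. ] q7 1.58
 t 6.2 tcp_b [-0.0834  0.1375  0.0698] F [-2.8  0.4 11.7] q7 1.58
False t 6.8 tcp_b [-0.1013  0.137   0.07  ] F [-0.9  0.5  8.2] q7 1.56
 t 7.0 tcp_b [-0.1013  0.137   0.07  ] F [-1.3  0.1  7.9] q7 1.56
```

Run:
```python
from plant import robot
from h import *
rep(robot)
a=robot.grab_frame("scene")["image"][170:320,200:400,::-1]
b=robot.grab_frame("side")["image"][200:320,280:440,::-1]
cv2.imwrite("pics/c2.png",np.hstack([cv2.resize(a,(400,300)),cv2.resize(b,(400,300))]))
```

```text
t 7.0 tcp_b [-0.1013  0.137   0.07  ] F [-1.3  0.1  7.9] q7 1.56
```

View pics/c2.png

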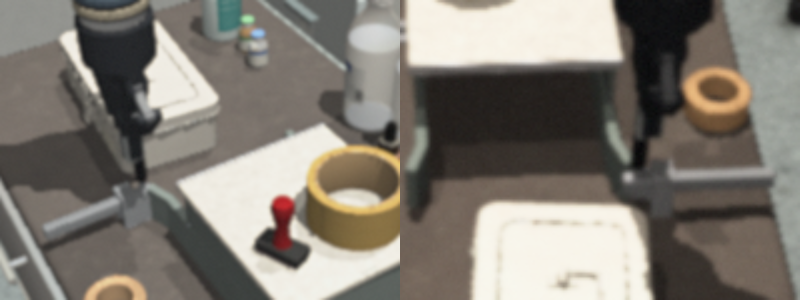

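Run:
```python
from plant import robot
from h import *
print(robot.sense()["opening"],robot.nose_length,robot.sense()["gripper_force"])
for n in ["side","scene"]:
    f=robot.grab_frame(n);C=cloud(f)
    Q=C.reshape(-1,3).copy(); Q[:,:2]=(Q[:,:2]-O)@Rb
    col=f["image"].reshape(-1,3)
    m=(f["range_z"].ravel()>0)&(abs(Q[:,1]-.137)<.03)&(Q[:,0]>-.16)&(Q[:,0]<-.06)
    for z in np.arange(.03,.15,.006):
        s=m&(abs(Q[:,2]-z)<.003)
        if s.any(): print(n,round(z,3),s.sum(),"x",np.percentile(Q[s,0],[5,95]).round(3),"y",np.percentile(Q[s,1],[5,95]).round(3),col[s].mean(0).round())
```

```text
-0.001213639576664292 0.011 4.061634689569473
side 0.03 88 x [-0.156 -0.081] y [0.114 0.151] [72. 71. 69.]
side 0.036 142 x [-0.155 -0.084] y [0.126 0.149] [104. 102. 100.]
side 0.042 131 x [-0.149 -0.083] y [0.114 0.149] [108. 106. 103.]
side 0.048 58 x [-0.121 -0.081] y [0.108 0.148] [106. 108. 101.]
side 0.054 11 x [-0.101 -0.088] y [0.125 0.144] [48. 46. 44.]
side 0.06 16 x [-0.1  -0.09] y [0.138 0.147] [29. 28. 26.]
side 0.066 15 x [-0.1  -0.09] y [0.139 0.144] [24. 21. 21.]
side 0.072 14 x [-0.102 -0.09 ] y [0.137 0.144] [32. 29. 27.]
side 0.078 15 x [-0.101 -0.09 ] y [0.137 0.144] [33. 30. 28.]
side 0.084 20 x [-0.109 -0.091] y [0.137 0.145] [52. 49. 46.]
side 0.09 10 x [-0.109 -0.09 ] y [0.139 0.146] [60. 57. 54.]
side 0.096 22 x [-0.112 -0.09 ] y [0.136 0.15 ] [54. 52. 50.]
side 0.102 31 x [-0.108 -0.091] y [0.13  0.152] [43. 42. 40.]
side 0.108 25 x [-0.111 -0.091] y [0.141 0.151] [39. 38. 38.]
side 0.114 21 x [-0.108 -0.091] y [0.138 0.153] [31. 31. 30.]
side 0.12 2 x [-0.106 -0.091] y [0.138 0.151] [39. 36. 34.]
side 0.126 3 x [-0.09  -0.089] y [0.127 0.143] [41. 39. 35.]
[... 753 characters left out ...]
. 49. 48.]
scene 0.084 12 x [-0.109 -0.091] y [0.129 0.132] [72. 72. 70.]
scene 0.09 14 x [-0.113 -0.094] y [0.124 0.136] [78. 79. 77.]
scene 0.096 25 x [-0.112 -0.092] y [0.122 0.142] [63. 64. 63.]
scene 0.102 24 x [-0.113 -0.096] y [0.121 0.135] [56. 57. 57.]
scene 0.108 32 x [-0.113 -0.093] y [0.122 0.137] [60. 62. 61.]
scene 0.114 23 x [-0.113 -0.097] y [0.121 0.141] [51. 52. 52.]
scene 0.12 10 x [-0.113 -0.103] y [0.123 0.142] [62. 63. 63.]
scene 0.126 8 x [-0.115 -0.112] y [0.125 0.141] [50. 50. 49.]
scene 0.132 27 x [-0.115 -0.1  ] y [0.115 0.16 ] [47. 47. 47.]
scene 0.138 25 x [-0.115 -0.109] y [0.109 0.16 ] [35. 36. 37.]
scene 0.144 11 x [-0.114 -0.105] y [0.113 0.125] [30. 31. 33.]
```

The depth data shows the fingertips resting on the knob's top at z≈0.084 while the TCP reads 0.070, so the real tips are higher than nominal. The knob is near x=-0.096, which is fully drawn. I'll lift off and measure the tips in free air, both shut and open.

Run:
```python
from plant import robot
from h import *
A=[np.pi,0,th-np.pi]
def prof(lo,hi,yc,zs,n,w=.07):
    f=robot.grab_frame(n);Q=cloud(f).reshape(-1,3); Q[:,:2]=(Q[:,:2]-O)@Rb
    m=(f["range_z"].ravel()>0)&(abs(Q[:,1]-yc)<w)&(Q[:,0]>lo)&(Q[:,0]<hi)
    for z in zs:
        s=m&(abs(Q[:,2]-z)<.002)
        if s.sum()>2: print(n,round(z,3),s.sum(),"x",np.percentile(Q[s,0],[3,97]).round(3),"y",np.percentile(Q[s,1],[3,97]).round(3))
robot.move_straight(W(-.101,.137,.15),vel=.15)
robot.move_straight(W(-.14,.29,.15),vel=.2); rep(robot)
print("knob"); prof(-.16,-.06,.137,[.058,.07,.08],"side",.02); prof(-.16,-.06,.137,[.058,.07,.08],"scene",.02)
zs=np.arange(.12,.20,.004)
print("shut"); prof(-.2,-.09,.29,zs,"scene")
robot.grip(1.0); print("open",robot.nose_length); prof(-.2,-.09,.29,zs,"scene"); rep(robot)
cv2.imwrite("pics/w3.png",robot.grab_frame("wrist")["image"][:,:,::-1])
```

```text
t 8.8 tcp_b [-0.14    0.2887  0.1495] F [ 0.6 -0.6 -0.1] q7 1.13
knob
side 0.058 10 x [-0.1   -0.089] y [0.137 0.145]
side 0.07 11 x [-0.101 -0.09 ] y [0.139 0.145]
side 0.08 11 x [-0.102 -0.089] y [0.13  0.144]
scene 0.058 11 x [-0.102 -0.091] y [0.13  0.138]
scene 0.07 10 x [-0.102 -0.092] y [0.131 0.136]
scene 0.08 10 x [-0.102 -0.092] y [0.129 0.139]
shut
scene 0.164 6 x [-0.147 -0.134] y [0.28  0.283]
scene 0.168 9 x [-0.15  -0.132] y [0.278 0.287]
scene 0.172 16 x [-0.151 -0.13 ] y [0.274 0.292]
scene 0.176 19 x [-0.15  -0.129] y [0.273 0.289]
scene 0.18 16 x [-0.151 -0.132] y [0.273 0.287]
scene 0.184 19 x [-0.151 -0.132] y [0.272 0.293]
scene 0.188 17 x [-0.151 -0.129] y [0.272 0.287]
scene 0.192 22 x [-0.151 -0.131] y [0.272 0.285]
scene 0.196 21 x [-0.151 -0.133] y [0.273 0.293]
scene 0.2 10 x [-0.151 -0.134] y [0.272 0.282]
open 0.011
scene 0.176 5 x [-0.147 -0.133] y [0.24  0.321]
scene 0.18 22 x [-0.149 -0.132] y [0.239 0.334]
scene 0.184 31 x [-0.151 -0.131] y [0.234 0.335]
scene 0.188 29 x [-0.151 -0.133] y [0.232 0.334]
scene 0.192 35 x [-0.151 -0.13 ] y [0.232 0.334]
scene 0.196 22 x [-0.151 -0.132] y [0.231 0.336]
scene 0.2 29 x [-0.151 -0.13 ] y [0.231 0.332]
 t 9.8 tcp_b [-0.14  0.29  0.15] F [ 0.3 -0.1 -0. ] q7 1.13
```

View pics/w3.png

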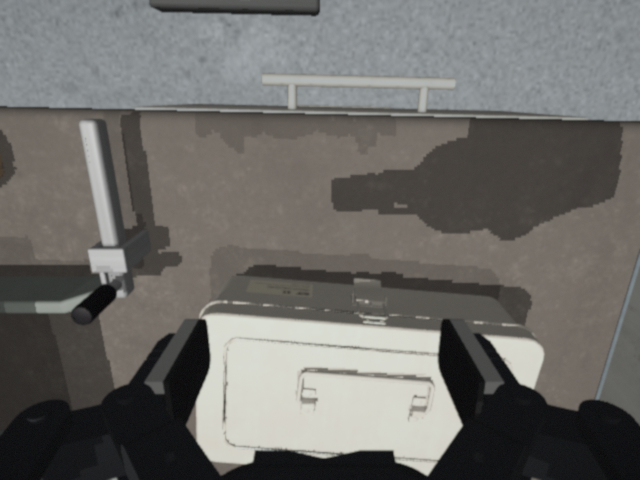

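The gripper sits 25 mm higher than nominal (tips 14 mm behind the TCP when shut, 26 mm when open), so I'll command z 25 mm lower. The wrist view shows the bolt clear of the mouth at px (100,290) and the box's latch side facing the robot at (370,300). Next is a flat two-finger push on that side to square and centre the box.

```bash
cat >> h.py <<'E'
def box(r,n="side"):
    f=r.grab_frame(n);C=cloud(f);im=f["image"].astype(int)
    x,y,z=C[...,0],C[...,1],C[...,2]
    m=big((f["range_z"]>0)&(im.min(-1)>120)&(z>.06)&(z<.08)&(x>.4)&(x<.75)&(y>-.05)&(y<.5))
    P=C[m][:,:2]; Q=(P-O)@Rb*1000; print(n,m.sum(),"lid in bay frame mm:",cv2.minAreaRect(Q.astype(np.float32)))
E
python3 - <<'E'
from plant import robot
from h import *
box(robot,"scene")
robot.move_straight(W(-.14,.295,.018),vel=.15); rep(robot)
c=robot.move_straight(W(-.072,.295,.018),vel=.05,contact_N=25); rep(robot,c)
robot.move_straight(W(-.14,.295,.018),vel=.2)
robot.move_straight(W(-.14,.35,.11),vel=.25); rep(robot)
box(robot,"side");box(robot,"scene")
E
```

```text
scene 2981 lid in bay frame mm: ((-16.459270477294922, 317.241455078125), (248.42018127441406, 132.53517150878906), 84.82606506347656)
 t 10.9 tcp_b [-0.1394  0.2952  0.0186] F [-0.5 -0.3  0.1] q7 1.19
False t 12.4 tcp_b [-0.072   0.2952  0.0181] F [-1.1 -0.7 -1.1] q7 1.25
 t 13.5 tcp_b [-0.1395  0.3496  0.1099] F [-0.4 -1.1  0.7] q7 1.04
side 7917 lid in bay frame mm: ((4.235221862792969, 323.99298095703125), (137.6976318359375, 243.5910186767578), 0.2708330750465393)
scene 2888 lid in bay frame mm: ((2.3667755126953125, 321.9632873535156), (246.4381561279297, 136.54454040527344), 89.16712188720703)
```

Run:
```python
from plant import robot
from h import *
E_=[np.pi,0,th+np.pi/2]
robot.move_straight(W(-.14,.38,.18),vel=.25)
robot.goto(W(.003,.49,.16),E_); rep(robot)
robot.move_straight(W(.003,.49,.018),vel=.15); rep(robot)
c=robot.move_straight(W(.003,.33,.018),vel=.07,contact_N=25); rep(robot,c)
box(robot,"side");box(robot,"scene")
f=robot.grab_frame("side"); cv2.imwrite("pics/s4.png",f["image"][:,:,::-1])
```

```text
t 15.3 tcp_b [0.0026 0.4888 0.1591] F [0.4 0.8 1. ] q7 -0.42
 t 16.4 tcp_b [0.0038 0.4904 0.0192] F [-0.6 -0.2 -0.2] q7 -0.36
False t 18.9 tcp_b [0.003  0.3302 0.018 ] F [-0.3  1.7  0.1] q7 -0.13
side 1266 lid in bay frame mm: ((50.74330139160156, 165.61233520507812), (181.69775390625, 46.843196868896484), 86.760498046875)
scene 3221 lid in bay frame mm: ((3.4297332763671875, 205.86068725585938), (131.81668090820312, 233.98870849609375), 0.0966431200504303)
```

View pics/s4.png

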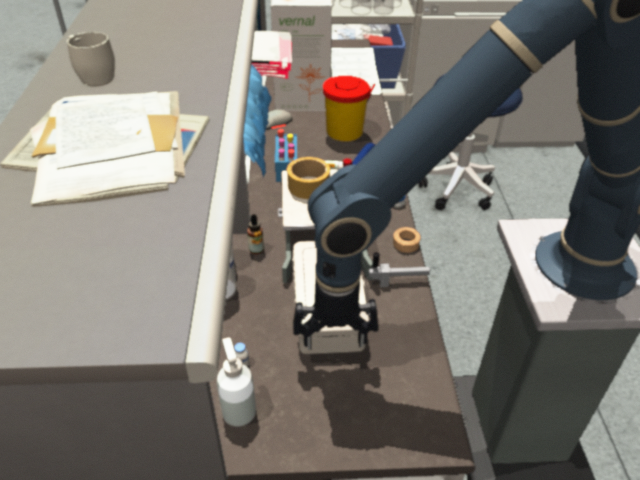

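The box is straight and centred (lid centre at x≈+3.4 mm) and is entering the mouth. The wrist at px (350,235) is well above the shelf, so I'll continue to the back stop.

Run:
```python
from plant import robot
from h import *
c=robot.move_straight(W(.003,.16,.018),vel=.06,contact_N=15); rep(robot,c)
if not c:
    c=robot.move_straight(W(.003,.118,.018),vel=.03,contact_N=15); rep(robot,c)
box(robot,"scene")
```

```text
False t 22.0 tcp_b [0.003  0.1602 0.018 ] F [-0.9  3.  -0. ] q7 0.14
True t 23.1 tcp_b [0.0025 0.1287 0.0177] F [-0.1  0.4 -0.5] q7 0.21
scene 407 lid in bay frame mm: ((3.7777252197265625, 104.69203186035156), (129.2534637451172, 32.643375396728516), 0.49000316858291626)
```

Run:
```python
from plant import robot
from h import *
c=robot.move_straight(W(.003,.120,.018),vel=.02,contact_N=25); rep(robot,c); robot.sleep(.2); rep(robot)
robot.move_straight(W(.003,.21,.018),vel=.15)
robot.move_straight(W(.003,.26,.13),vel=.25); robot.grip(0.0,40); rep(robot)
for n in ["side","scene"]:
    f=robot.grab_frame(n);C=cloud(f);Q=C.copy();Q[...,:2]=(C[...,:2]-O)@Rb
    m=(f["range_z"]>0)&(abs(Q[...,2]-.07)<.006)&(abs(Q[...,0]-.003)<.075)&(Q[...,1]>.06)&(Q[...,1]<.15)
    P=Q[m]; 
    for x0 in np.arange(-.06,.07,.02):
        s=abs(P[:,0]-x0)<.01; print(n,round(x0,2),s.sum(),np.percentile(P[s,1],99).round(4) if s.any() else "")
    print("x range",np.percentile(P[:,0],[1,99]).round(4))
f=robot.grab_frame("side"); cv2.imwrite("pics/s5.png",cv2.resize(f["image"][140:440,210:450,::-1],(480,600)))
```

```text
False t 23.8 tcp_b [0.0019 0.1291 0.0173] F [-1.1 17.3 -1. ] q7 0.22
 t 24.0 tcp_b [0.0019 0.129  0.0173] F [-2.1 17.3 -2. ] q7 0.22
 t 26.2 tcp_b [0.003  0.2601 0.13  ] F [ 0.3 -0.1  0.7] q7 -0.09
side -0.06 0 
side -0.04 2 0.1063
side -0.02 10 0.1191
side 0.0 10 0.1165
side 0.02 28 0.1114
side 0.04 9 0.116
side 0.06 109 0.1181
x range [-0.0195  0.0703]
scene -0.06 35 0.1122
scene -0.04 65 0.1144
scene -0.02 66 0.1149
scene 0.0 61 0.1145
scene 0.02 62 0.115
scene 0.04 57 0.1145
scene 0.06 52 0.1137
x range [-0.0603  0.0666]
```

View pics/s5.png

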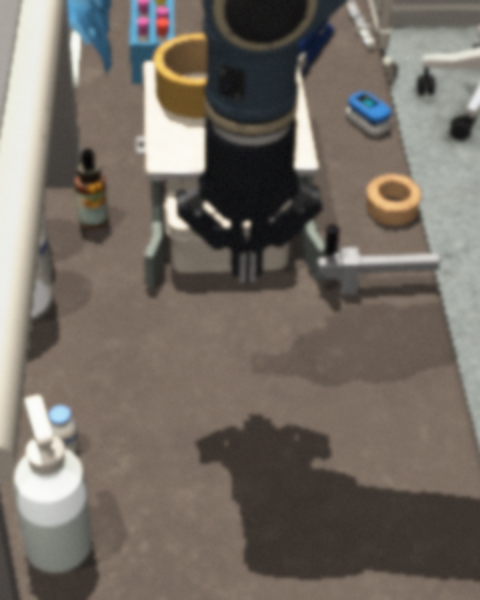

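The box is home: it stalled against the stop at 17 N, its rear rim is square at y≈0.116, and its end sits inside the mouth at px (230,255). The bolt is still drawn and the bystanders are untouched. Next I'll shut the bolt.

Run:
```python
from plant import robot
from h import *
A=[np.pi,0,th-np.pi]
robot.move_straight(W(-.08,.27,.16),vel=.25)
robot.goto(W(-.138,.1405,.15),A)
robot.move_straight(W(-.138,.1405,.043),vel=.12); rep(robot)
c=robot.move_straight(W(-.075,.1405,.043),vel=.05,contact_N=15); rep(robot,c)
c=robot.move_straight(W(-.038,.1405,.043),vel=.03,contact_N=15); rep(robot,c); robot.sleep(.2); rep(robot)
```

```text
t 29.4 tcp_b [-0.1374  0.1406  0.0434] F [-0.3  0.4 -0.1] q7 1.54
False t 30.8 tcp_b [-0.0749  0.1405  0.043 ] F [-0.5 -0.1 -0.4] q7 1.57
True t 31.7 tcp_b [-0.0482  0.1402  0.0421] F [-0.2 -0.2  0.3] q7 1.58
 t 31.9 tcp_b [-0.0494  0.1402  0.0417] F [-0.3  0.  -0.3] q7 1.58
```

Run:
```python
from plant import robot
from h import *
c=robot.move_straight(W(-.040,.1405,.043),vel=.02,contact_N=20); rep(robot,c); robot.sleep(.2); rep(robot)
robot.move_straight(W(-.075,.1405,.043),vel=.1)
robot.move_straight(W(-.11,.16,.2),vel=.2)
robot.move_straight(W(-.11,.35,.22),vel=.25); rep(robot)
for n in ["side","scene"]:
    f=robot.grab_frame(n);C=cloud(f);Q=C.copy();Q[...,:2]=(C[...,:2]-O)@Rb
    m=(f["range_z"]>0)&(abs(Q[...,2]-.068)<.012)&(Q[...,0]<.02)&(Q[...,0]>-.13)&(abs(Q[...,1]-.1375)<.012)&(f["image"].max(-1)<80)
    print(n,m.sum(),np.percentile(Q[m],[3,97],axis=0).round(4).tolist())
f=robot.grab_frame("side"); cv2.imwrite("pics/s6.png",cv2.resize(f["image"][140:440,210:450,::-1],(480,600)))
```

```text
True t 32.5 tcp_b [-0.0489  0.1401  0.0413] F [ 0.  -0.2 -0.7] q7 1.59
 t 32.6 tcp_b [-0.0491  0.1401  0.0411] F [-0.4 -0.7 -0.8] q7 1.59
 t 34.9 tcp_b [-0.1099  0.348   0.2193] F [ 0.3 -1.  -0.3] q7 1.06
side 59 [[-0.0349, 0.1364, 0.0565], [-0.0229, 0.1476, 0.0796]]
scene 43 [[-0.037, 0.1291, 0.059], [-0.0259, 0.1368, 0.0787]]
```

View pics/s6.png

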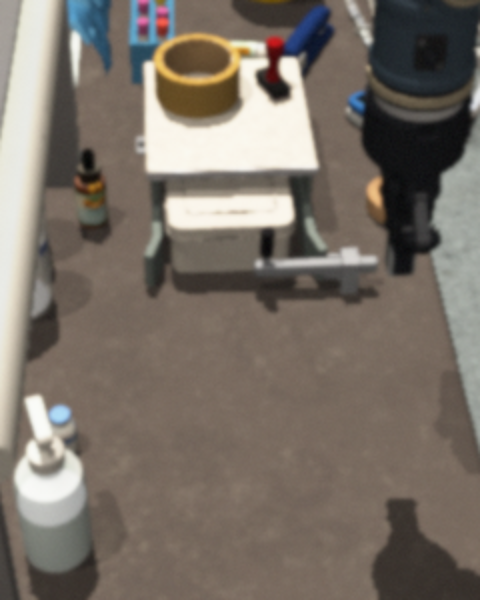

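The box is home, the bolt is across with the knob at x≈-0.030 (px 266,243), and nothing else has moved.

```bash
python3 -c "
from plant import robot
print(robot.close_job())"
```

```text
the job is handed in; nothing more can be done
None
```

The job is handed in: I drew the bolt right back, pushed the box flat until it stopped firmly against the back stop, and slid the bolt fully across again, finishing at about 35 s with the bystanders untouched.

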